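# Shift the drum sander's feed gearbox into slow feed

## Task

Put the drum sander into its slow feed: with your fingertips push the ball-topped gear lever on top of the feed box along its H-shaped gate, from the left leg through neutral over to the right leg, then all the way home into the near right slot (toward you, marked with a single dot), and let go. Only push it: do not grip it, do not force it hard against the gate, and do not let it slip into the far right slot on the way. Leave everything else on the bench where it is.

Things in the scene. Friction and masses are not known exactly. Their poses are not given: they have to be found in the camera images.
- sander: bench drum sander, fixed. Its feed box (150 x 125 mm, 150 tall) is its left end, with the gear lever in a gate plate on top. Origin: bench plane, under the gate's centre; x along the H's legs, away from the robot; y left along the crossbar. Right of own y -65 mm: chain case and belt, up to 130 mm high; from y -120 mm the drum hood (x within 85 mm of 0), 305 mm high
- gate_centre (a point): centre of the gate, on the plate's upper face, 156 mm above the bench. Seen from the robot it is an upright H: two legs along the sander's x, 15 mm left (+y) and right of the centre, joined by one neutral crossbar along y. Slots 16 mm wide, lever's stem 12 mm thick; at the plate the stem's middle goes 20 mm each way from the crossbar
- slow_slot (a point): the wanted place: where the stem passes the plate's upper face when home in the near right slot (a single dot on the plate at its end); 20 mm toward the robot and 15 mm right of gate_centre
- lever_knob (a point): centre of the black ball knob, 35 mm in diameter, on the lever's top. The lever leans about a point 88 mm above the bench under the gate's centre, 165 mm from the knob's centre. With f = lever_fore, s = lever_side it is at x = 165 cos(s) sin(f), y = -165 sin(s), z = 88 + 165 cos(s) cos(f) mm in the sander's frame; upright: 253 mm above the bench
- lever_fore (a joint): lever's lean along the legs, rad: 0 = neutral, positive = away from the robot, negative = toward it; slot ends at about -0.30 and +0.30 (knob 48 mm from neutral), cushioned: past them it gives some 3 N per mm at the knob up to 0.36. It can go sideways only within about 0.04 of 0. Starts anywhere between -0.27 and 0.27. Stays where it is left; 3 to 4 N at the knob move it
- lever_side (a joint): lever's lean across, rad: positive = right (-y), negative = left. Left leg about -0.225 (it starts there), right leg about 0.225, firm stops at -0.235 and 0.235 (knob 38 mm from the middle). Stays where it is left; about 3 N at the knob move it
- glue_bottle: bystander: white glue bottle standing left of the feed box, 56 mm across, 150 mm tall; origin centre of its underside
- spool_clamp: bystander: wooden spool clamp standing in front of (nearer the robot than) the feed box, 42 mm across, 115 mm tall; origin centre of its underside
- bridge_blank: bystander: dark wooden bar 160 x 32 x 10 mm lying on the sander's belt; origin centre of its underside
- bowl: bystander: purple plastic bowl, 124 mm across, 55 mm high; origin centre of its underside
- wax_tin: bystander: round tin 72 mm across, 50 mm high; origin centre of its underside
- hammer: bystander: small hammer, 240 mm long, lying on the bench; origin centre of its underside

How it is judged:
By the outcome, as a careful person would: the job done as asked, in the order asked, and still so for the second after the job is handed in, with the robot touching nothing.
It also fails if it takes over 62 s, if anything falls off the work surface, if the arm or the gripper's body presses on something with over 40 N, if the wrist force passes 120 N, or if a joint passes its speed limit or range.

## Robot

A 7-joint arm with a two-finger parallel gripper is mounted at the origin on the work surface. World frame = base frame: x ahead of the robot, y to its left, z up, the work surface at z = 0. Lengths are in m, angles in rad, forces in N, time in s.
With the tool pointing down it reaches from about 0.425 to 0.925 m from the base axis. Payload 6.8 kg.
Tool frame: the origin (TCP) lies on the centre line of the jaws, within the pads' length; the fingertips stand bot.finger_overhang ahead of it and the grasp point (between the pads) lies 3 mm ahead of it (bot.finger_overhang is the distance from the TCP to the fingertips, in m); z points along the fingers, y is the direction in which the jaws open and shut (so a half turn about z gives the same grasp; the last joint's range is limited). The gripper opens to 85 mm and grips with 20 to 120 N. Pads are 22 mm wide; open, the fingers measure 114 mm over their backs; the gripper's body (76 mm by 85 mm) begins 54 mm behind the grasp point. The pads swing forward as they close: fully open they stand 13 mm farther back than shut.
Start: joints at [1.049, 0.477, 0.022, 1.555, -0.011, 1.109, -0.083], TCP at [0.271, -0.618, 0.228] pointing down, gripper open.
Joint ranges: [-2.96, 2.96], [-0.34, 2.1], [-1.41, 1.46], [0.24, 2.44], [-1.37, 4.51], [0.17, 1.92], [-2.96, 2.96]. Speed limits (rad/s): [2.39, 2.39, 3.14, 3.14, 3.14, 3.14, 3.14].

## Interface

Orientations are given as a unit quaternion [w, x, y, z].
In Python, from station import bot gives the robot as it stands.
- The arm moves only by the tool drive_tool, never from a script. Its argument "increments" is text: rows parted by semicolons, each of 4 numbers parted by spaces: the shift along the world's x, y, z in m, then the turn about the world's z in rad. In form: tx ty tz spin; .... A call has 1 to 12 rows; each row shifts and turns the commanded pose from where the row before left it; what a row does not reach is not made up. A row lasts 1/12 s, in which the tool goes at most 41.7 mm and 7.16 degrees, less where a joint would pass 70% of its speed; a pose out of reach is approached as far as the arm can. A call is refused whole if a number of a shift passes 0.0417 or a number of a turn 0.125, either way. A call with a gripper value outside its range is refused whole. "grip" is the opening, from 0 (shut) to 1 (fully open), set as the call begins (left out, the last holds). The fingers move at their own pace and stop on an object; "squeeze" is the grip in N (left out, the last holds). Time passes only in rows, so rows that do not move let the fingers close. It gives the time, the measured TCP pose, the force and the opening at its end, in the units of the state.
- bot.get_obs(): the state, without advancing time (a new reading comes with each control period).
- bot.read_camera(name): name is "scene" or "top"; returns the picture (400x640x3 uint8, red, green, blue); there is no depth.
- bot.calibration(name): a dict with "fx", "fy", "cx", "cy" (pixels), "camera_from_world" (4x4, takes a point from world to camera coordinates). Camera axes: x right, y down, z forward; pixel columns grow to the right and rows downward; lengths in m; the calibration is good to about 2 mm. A picture is of the moment at which its call begins. calibration takes no time and is no camera call.
- bot.hand_in(): hands the job in, once; it reports no verdict.
The state is a dict: "t": time; "q": joint angles; "joint_vel": joint speeds; "joint_torque": joint torques, N m; "eef_pos": TCP position; "tool_rot": TCP orientation; "contact_force": force on the tool from outside, world axes, zero at the start; "torque": the same for the moment, N m; "gripper_width": opening from 0.0 (shut) to 1.0 (fully open).
Only numpy, scipy, OpenCV 4.12 (cv2) and the standard library are available. Lean on these libraries where they do the work, as an engineer would, in place of code of your own. Each camera call takes 0.05 s, during which the arm holds its last target.

## Working session

There is one attempt and no reset: what is moved stays moved. The work goes in short steps, Python scripts to look and compute and a tool call to move; the robot and the scene stay as the last step left them, time stands still between calls to the robot, and variables do not carry over. Pictures are saved under pics/ and viewed, and the job is handed in when it is done.

Besides the shell and the picture viewer there is one more tool, called after "Request:" by a JSON object that holds its "name" and its "arguments". drive_tool: Moves the arm, as the interface text tells. Its arguments: {"type":"object","properties":{"increments":{"type":"string"},"grip":{"type":"number"},"squeeze":{"type":"number"}},"required":["increments"]}

```bash
ls; mkdir -p pics; python3 - <<'E'
from station import bot
import cv2,json
for n in("scene","top"):
    im=bot.read_camera(n); cv2.imwrite(f"pics/{n}0.png",im[:,:,::-1])
    c=bot.calibration(n); print(n,c)
o=bot.get_obs(); print(o, bot.finger_overhang)
E
```

```text
pics
scene {'fx': 505.9014485541055, 'fy': 505.9014485541055, 'cx': 320.3014144127878, 'cy': 204.400880133135, 'camera_from_world': array([[ 0.53032321,  0.84771206, -0.01189751, -0.31910165],
       [ 0.70500185, -0.44875222, -0.54917559, -0.18238714],
       [-0.47088181,  0.28285279, -0.8356223 ,  1.56939944],
       [ 0.        ,  0.        ,  0.        ,  1.        ]])}
top {'fx': 404.00621729636, 'fy': 404.00621729636, 'cx': 319.9192251231115, 'cy': 202.39835778612695, 'camera_from_world': array([[-0.0189813 , -0.99979425,  0.00715353,  0.13266141],
       [-0.99828347,  0.01855516, -0.05555024,  0.48352764],
       [ 0.05540607, -0.00819567, -0.99843027,  1.18235476],
       [ 0.        ,  0.        ,  0.        ,  1.        ]])}
{'t': 0.1, 'q': array([ 1.04891872,  0.47774386,  0.02234616,  1.5563331 , -0.01152259,
        1.10928054, -0.08308175]), 'joint_vel': array([ 0.00032332, -0.00091981,  0.00016548, -0.00427302, -0.00032832,
        0.00041656,  0.00108852]), 'joint_torque': array([ 3.06553527e-03, -5.97766113e+01,  1.61307726e+00, -2.81957495e+01,
        1.28080003e-02,  5.00215130e-03,  1.55655994e-05]), 'eef_pos': array([ 0.2711811 , -0.61755634,  0.2269135 ]), 'tool_rot': array([-7.89116833e-04,  9.78671815e-01,  2.05428355e-01, -2.17179945e-04]), 'contact_force': array([ 0.24380624, -0.45153777, -0.02669185]), 'torque': array([-0.02030788, -0.01656324, -0.02242027]), 'gripper_width': 0.9945752078798589} 0.022
```

View pics/scene0.png

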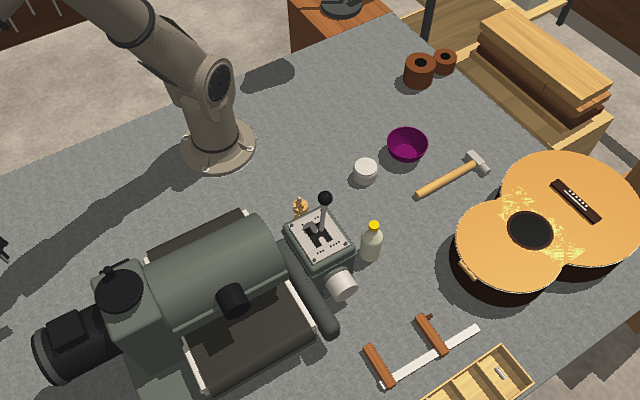

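View pics/top0.png

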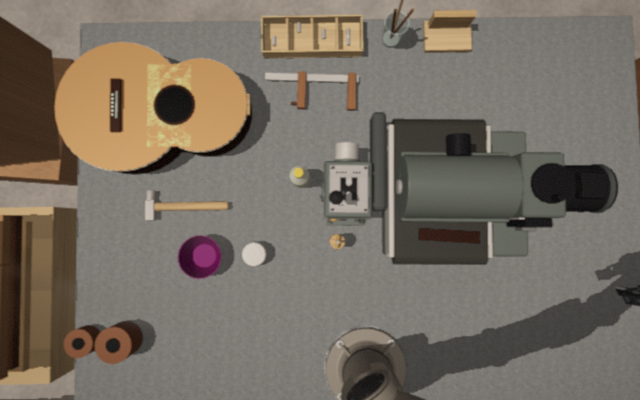

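The scene view shows the gate plate at about (320,235) and the knob at (325,198). In the top view the plate is at about (348,188) and the knob at (336,198). I'll zoom in on both.

```bash
python3 - <<'E'
import cv2
a=cv2.imread("pics/scene0.png")[170:310,260:400]; cv2.imwrite("pics/s0z.png",cv2.resize(a,None,fx=4.2,fy=4.2,interpolation=cv2.INTER_CUBIC))
a=cv2.imread("pics/top0.png")[130:260,280:410]; cv2.imwrite("pics/t0z.png",cv2.resize(a,None,fx=4.5,fy=4.5,interpolation=cv2.INTER_CUBIC))
E
```

```text
(no output)
```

View pics/s0z.png

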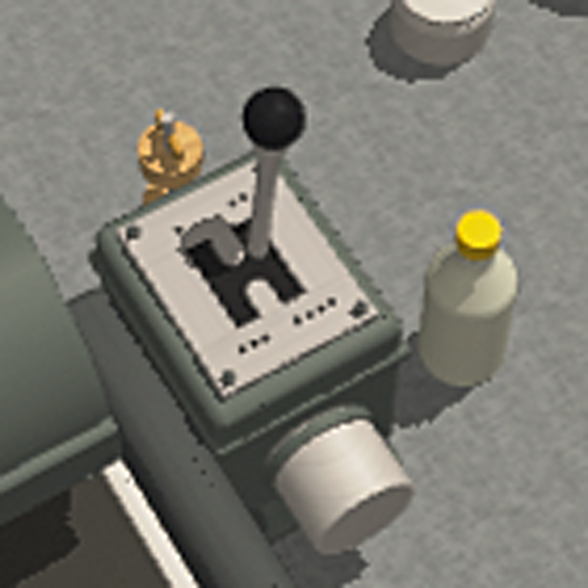

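View pics/t0z.png

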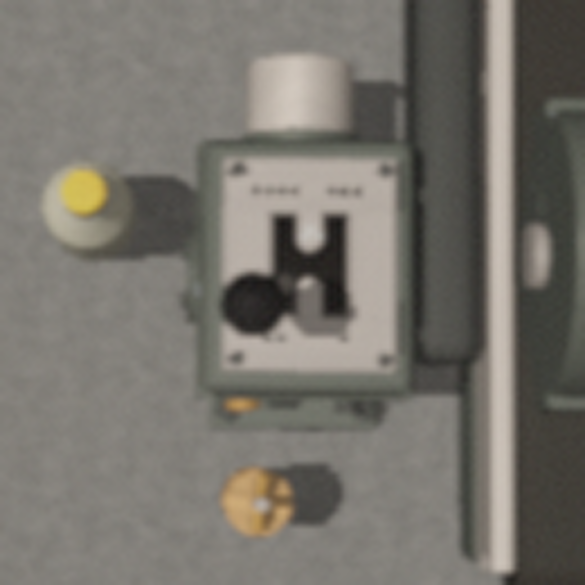

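```bash
cat > h.py <<'E'
import numpy as np
from station import bot
def proj(n,P):
    c=bot.calibration(n);M=c["camera_from_world"];p=np.atleast_2d(P)@M[:3,:3].T+M[:3,3]
    return np.c_[c["fx"]*p[:,0]/p[:,2]+c["cx"],c["fy"]*p[:,1]/p[:,2]+c["cy"]]
def unproj(n,uv,z):
    c=bot.calibration(n);M=c["camera_from_world"];uv=np.atleast_2d(uv)
    d=np.c_[(uv[:,0]-c["cx"])/c["fx"],(uv[:,1]-c["cy"])/c["fy"],np.ones(len(uv))]@M[:3,:3]
    C=-M[:3,:3].T@M[:3,3]; return C+d*((z-C[2])/d[:,2])[:,None]
def knob(f,s): return np.array([.165*np.cos(s)*np.sin(f),-.165*np.sin(s),.088+.165*np.cos(s)*np.cos(f)])
def toworld(P,pose):
    c,s=np.cos(pose[2]),np.sin(pose[2]);P=np.atleast_2d(P)
    return np.c_[pose[0]+c*P[:,0]-s*P[:,1],pose[1]+s*P[:,0]+c*P[:,1],P[:,2]]
E
python3 - <<'E'
from h import *
from scipy.optimize import least_squares
tz=lambda p:(np.array(p)+.5)/4.5-.5+[280,130]
sz=lambda p:(np.array(p)+.5)/4.2-.5+[260,170]
S=unproj("top",tz([(238,169),(387,170),(236,358),(387,359)]),.156);print(S.round(4),S.mean(0))
S2=unproj("scene",sz([(360,310),(228,378),(133,233)]),.156);print(S2.round(4),(S2[0]+S2[2])/2)
# H outer corners top: far-left, far-right, near-right
Hc=unproj("top",tz([(273,214),(347,214)]),.156);print(Hc)
# joint knob triangulate
kt,ks=tz([(253,303)])[0],sz([(274,119)])[0]
r=least_squares(lambda X:np.r_[proj("top",X)[0]-kt,proj("scene",X)[0]-ks],[.5,.1,.25]);print("knob",r.x,r.fun)
# yaw from screws
L=S[0]+S[1]-S[2]-S[3];print("yaw",np.arctan2(L[1],L[0]), np.arctan2(-(S[1]-S[0]+S[3]-S[2])[0],-(S[1]-S[0]+S[3]-S[2])[1]))
L=S2[1]-S2[2];print("yaw2",np.arctan2(L[1],L[0]))
for a in [unproj("top",tz([(262,501)]),.115),unproj("top",tz([(84,192)]),.150),unproj("scene",sz([(480,233)]),.15)]:print(a)
E
```

```text
[[0.5697 0.0901 0.156 ]
 [0.5676 0.0033 0.156 ]
 [0.4598 0.0935 0.156 ]
 [0.4576 0.0061 0.156 ]] [0.5136598  0.04825354 0.156     ]
[[0.5698 0.092  0.156 ]
 [0.5664 0.0068 0.156 ]
 [0.4574 0.0095 0.156 ]] [0.51359004 0.05075937 0.156     ]
[[0.54305589 0.07026463 0.156     ]
 [0.54227581 0.027255   0.156     ]]
knob [0.48558873 0.08780025 0.24643079] [-0.20503097 -0.12358314 -0.23041001  0.00048175]
yaw -0.02824945545733949 0.025020669263306195
yaw2 -0.024703525010536614
[[0.37545699 0.0781437  0.115     ]]
[[0.55867737 0.18005901 0.15      ]]
[[0.5620034  0.18075316 0.15      ]]
```

Gate centre is about (0.514, 0.050) with yaw about -0.026. The knob is at (0.486, 0.088, 0.246), which gives f ≈ -0.18 and s ≈ -0.23, so it sits in the near left leg; the height matches the lever formula. Next I shut the fingers and lift.

Request:
{"name": "drive_tool", "arguments": {"increments": "0 0 0.03 -0.11; 0 0 0.03 -0.11; 0 0 0.03 -0.11; 0 0 0.03 -0.11; 0 0 0.03 0; 0 0 0.03 0; 0 0 0.03 0; 0.01 0.02 0 0; 0.015 0.03 0 0; 0.015 0.03 0 0; 0.015 0.03 0 0; 0.015 0.03 0 0", "grip": 0, "squeeze": 20}}

```text
t: 1.1
eef_pos: [0.3418, -0.4764, 0.4373]
tool_rot: [-0.0, 1.0, -0.013, -0.0]
contact_force: [0.3, -0.3, 0.1]
gripper_width: -0.003
```

Request:
{"name": "drive_tool", "arguments": {"increments": "0.01 0.03 0 0; 0.01 0.03 0 0; 0.01 0.03 0 0; 0.01 0.03 0 0; 0.01 0.03 0 0; 0.01 0.03 0 0; 0.01 0.03 0 0; 0.01 0.03 0 0; 0.002 0.03 0 0; 0.002 0.03 0 0; 0.002 0.03 0 0; 0.002 0.03 0 0"}}

```text
t: 2.1
eef_pos: [0.429, -0.1165, 0.4375]
tool_rot: [0.0, 1.0, -0.013, -0.0]
contact_force: [1.0, -0.3, 0.3]
gripper_width: 0.003
```

Request:
{"name": "drive_tool", "arguments": {"increments": "0.002 0.03 0 0; 0.002 0.03 0 0; 0.002 0.03 0 0; 0.002 0.03 0 0; 0.002 0.03 0 0; 0.002 0.03 0 0; 0 0.02 0 0; 0 0 -0.03 0; 0 0 -0.03 0; 0 0 -0.03 0; 0 0 0 0; 0 0 0 0"}}

```text
t: 3.1
eef_pos: [0.4405, 0.0816, 0.3471]
tool_rot: [0.0, 1.0, -0.013, -0.002]
contact_force: [0.3, 0.4, 0.5]
gripper_width: 0.006
```

```bash
cat > snap.py <<'E'
import sys,cv2
from h import *
k=sys.argv[1]
a=bot.read_camera("scene")[150:300,250:400,::-1]; b=bot.read_camera("top")[120:270,265:415,::-1]
im=np.hstack([cv2.resize(x,(400,400),interpolation=cv2.INTER_CUBIC) for x in (np.ascontiguousarray(a),np.ascontiguousarray(b))])
cv2.imwrite(f"pics/{k}.png",im); o=bot.get_obs();print(o["t"],o["eef_pos"].round(4),o["contact_force"].round(2))
E
python3 snap.py a1
```

```text
3.2 [0.4423 0.0822 0.3496] [ 1.01 -0.03  0.77]
```

View pics/a1.png

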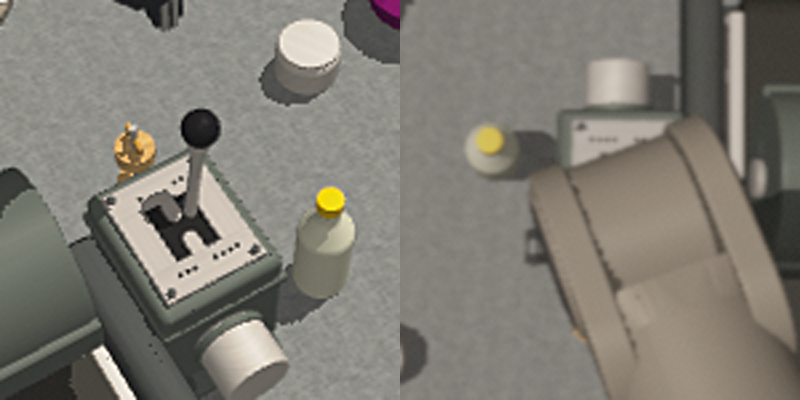

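The top view is now blocked by the arm, while the scene view still shows the knob at left-panel (200,128). I'll lower the fingertips on the near side of the knob.

Request:
{"name": "drive_tool", "arguments": {"increments": "-0.002 0.006 -0.03 0; 0 0 -0.03 0; 0 0 -0.03 0; 0 0 0 0; 0 0 0 0"}}

```text
t: 3.62
eef_pos: [0.4398, 0.088, 0.2589]
tool_rot: [-0.0, 1.0, -0.013, -0.0]
contact_force: [0.9, -0.3, 0.4]
gripper_width: 0.004
```

```bash
python3 snap.py a2
```

```text
3.7167 [0.4412 0.0885 0.2605] [ 0.65 -0.24  0.87]
```

View pics/a2.png

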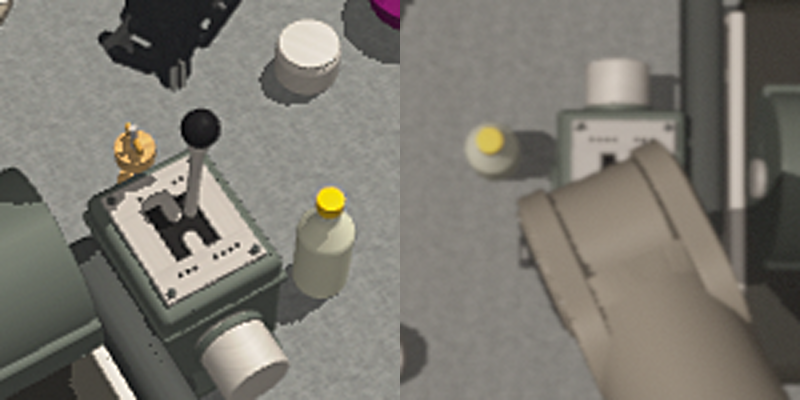

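```bash
python3 - <<'E'
from h import *
for dz in(0,.022,.03,.035,.045):
  for dx in(-.011,.011): print(dz,dx,((proj("scene",[.441+dx,.0885,.2597-dz])-[250,150])*400/150).round(0))
E
python3 - <<'E'
import cv2
a=cv2.imread("pics/a2.png")[0:200,60:280];cv2.imwrite("pics/a2z.png",cv2.resize(a,None,fx=3,fy=3))
E
```

```text
0 -0.011 [[166.  74.]]
0 0.011 [[179.  92.]]
0.022 -0.011 [[166.  89.]]
0.022 0.011 [[179. 106.]]
0.03 -0.011 [[166.  94.]]
0.03 0.011 [[179. 112.]]
0.035 -0.011 [[167.  98.]]
0.035 0.011 [[180. 115.]]
0.045 -0.011 [[167. 104.]]
0.045 0.011 [[180. 121.]]
```

View pics/a2z.png

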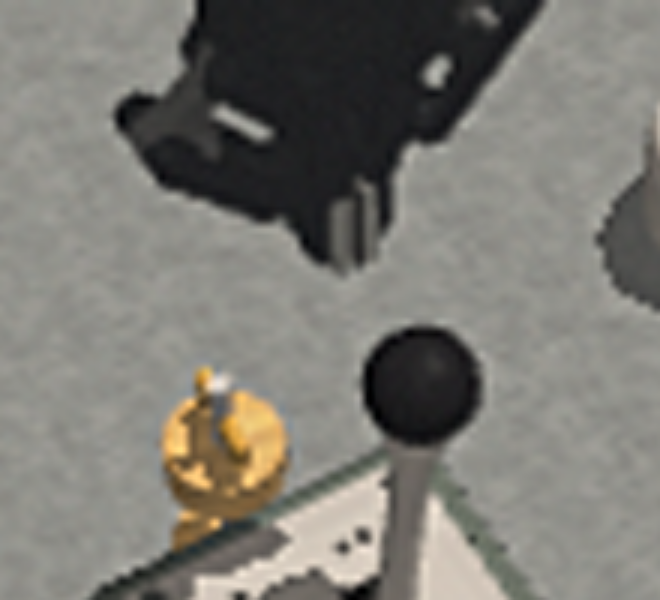

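The tip shows at zoom (345,272), a little higher than I expected, so I'll lower it 12 mm and then close in on the knob.

Request:
{"name": "drive_tool", "arguments": {"increments": "0.004 0 -0.012 0; 0.006 0 0 0; 0.003 0 0 0; 0.002 0 0 0; 0 0 0 0"}}

```text
t: 4.13
eef_pos: [0.4555, 0.0881, 0.2469]
tool_rot: [-0.0, 1.0, -0.013, 0.001]
contact_force: [0.2, 0.0, 0.4]
gripper_width: -0.003
```

Request:
{"name": "drive_tool", "arguments": {"increments": "0.002 0 0 0; 0.002 0 0 0; 0.002 0 0 0; 0 0 0 0; 0 0 0 0"}}

```text
t: 4.55
eef_pos: [0.46, 0.0885, 0.2463]
tool_rot: [-0.0, 1.0, -0.013, -0.0]
contact_force: [-3.2, 0.6, 6.0]
gripper_width: 0.002
```

```bash
python3 snap.py a3
```

```text
4.65 [0.46   0.0885 0.2463] [-4.94  1.02  5.11]
```

View pics/a3.png

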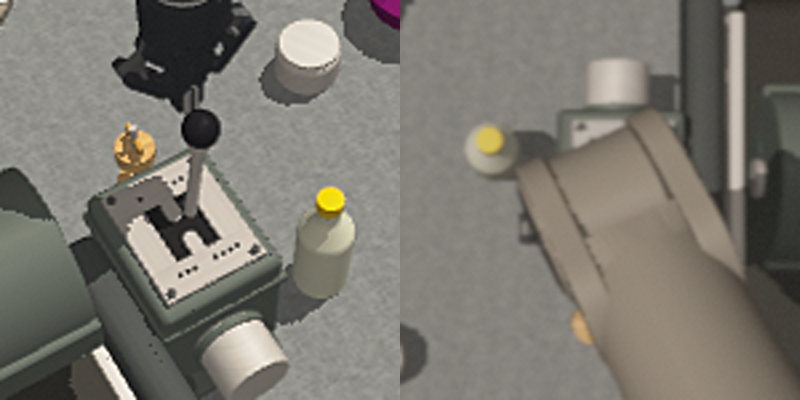

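```bash
python3 - <<'E'
import cv2
a=cv2.imread("pics/a3.png")[40:200,120:280];cv2.imwrite("pics/a3z.png",cv2.resize(a,None,fx=3.7,fy=3.7))
E
```

```text
(no output)
```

View pics/a3z.png

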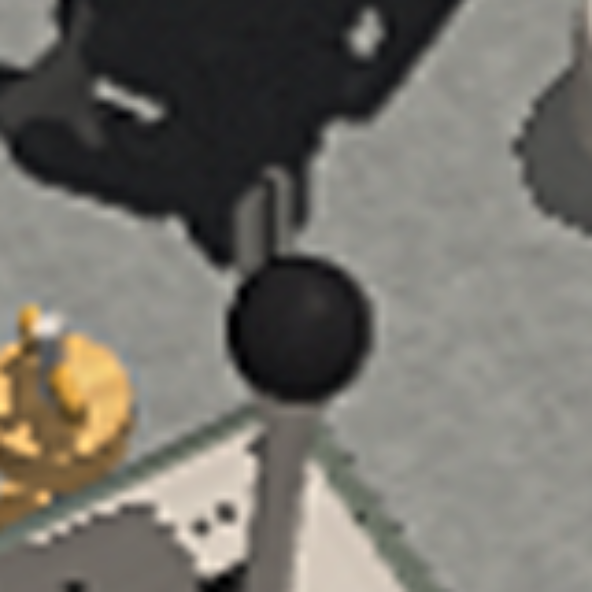

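The force has a 5 N upward part, so the tip sits high on the ball. I'll back off, go 11 mm lower, and push again.

Request:
{"name": "drive_tool", "arguments": {"increments": "-0.008 0 0 0; 0 0 -0.011 0; 0 0 0 0; 0.004 0 0 0; 0.002 0 0 0; 0.002 0 0 0; 0.002 0 0 0; 0.001 0 0 0; 0 0 0 0"}}

```text
t: 5.4
eef_pos: [0.4635, 0.088, 0.2349]
tool_rot: [-0.0, 1.0, -0.013, -0.0]
contact_force: [-4.9, 0.4, 4.2]
gripper_width: -0.002
```

```bash
python3 snap.py a4
```

```text
5.5 [0.4635 0.088  0.2349] [-3.29  0.98  3.18]
```

View pics/a4.png

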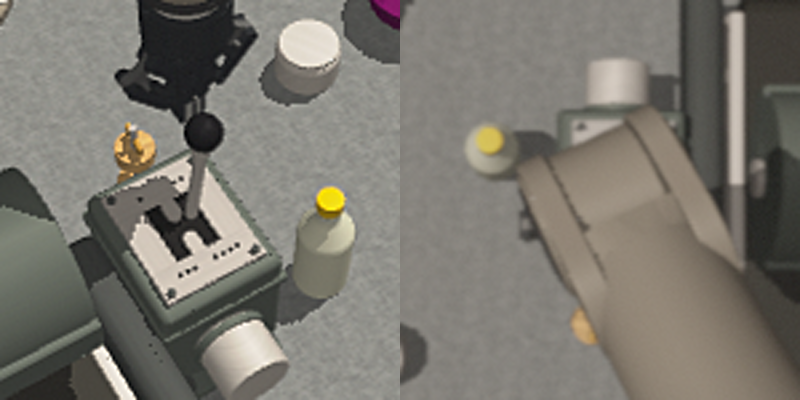

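The knob moved slightly, to (203,132), and the lever is sliding at about 5 N. I'll set up a knob detector and push on.

Request:
{"name": "drive_tool", "arguments": {"increments": "0.003 0 0 0; 0.003 0 0 0; 0.003 0 0 0; 0.003 -0.001 0 0; 0.002 0 0 0; 0 0 0 0"}}

```text
t: 6.0
eef_pos: [0.478, 0.087, 0.2348]
tool_rot: [-0.0, 1.0, -0.013, 0.0]
contact_force: [-3.1, 0.9, 2.5]
gripper_width: 0.002
```

```bash
cat > kn.py <<'E'
import sys,cv2
from h import *
from scipy.optimize import least_squares
POSE=(.5136,.0495,-.026)
k=sys.argv[1]
im=np.ascontiguousarray(bot.read_camera("scene")[150:300,250:400,::-1])
b=cv2.resize(im,None,fx=4,fy=4,interpolation=cv2.INTER_CUBIC)
g=cv2.cvtColor(b,cv2.COLOR_BGR2GRAY)
c=cv2.HoughCircles(g,cv2.HOUGH_GRADIENT,1,60,param1=120,param2=14,minRadius=27,maxRadius=36)
o=bot.get_obs();print("t",round(o["t"],2),o["eef_pos"].round(4),o["contact_force"].round(1))
if c is not None:
  for u,v,r in c[0]:
    m=np.zeros_like(g);cv2.circle(m,(int(u),int(v)),int(r*.85),255,-1)
    d=g[m>0].mean()
    if d>60: continue
    px=(np.array([u,v])+.5)/4-.5+[250,150]
    R=least_squares(lambda q:proj("scene",toworld(knob(*q),POSE))[0]-px,[-.1,0])
    kw=toworld(knob(*R.x),POSE)[0]
    print("px",px.round(1),"r",r,"dark",round(d),"f,s",R.x.round(3),"knob own",knob(*R.x).round(4),"world",kw.round(4))
    cv2.circle(b,(int(u),int(v)),int(r),(0,0,255),1)
cv2.imwrite(f"pics/{k}.png",b)
E
python3 kn.py b1
```

```text
t 6.05 [0.4778 0.087  0.2348] [-2.3  1.3  1.6]
px [329.2 203.8] r 31.0 dark 30 f,s [-0.055 -0.231] knob own [-0.0088  0.0378  0.2484] world [0.5058 0.0875 0.2484]
```

View pics/b1.png

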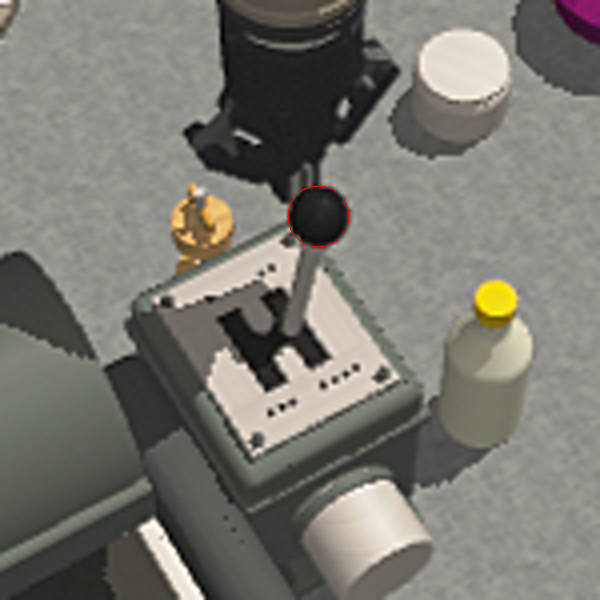

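The detector agrees with the contact geometry: a 28 mm gap and f ≈ -0.055. About 9 mm remain to neutral.

Request:
{"name": "drive_tool", "arguments": {"increments": "0.003 0 0 0; 0.003 0 0 0; 0.0025 0 0 0; 0 0 0 0; 0 0 0 0"}}

```text
t: 6.47
eef_pos: [0.4863, 0.0869, 0.2348]
tool_rot: [-0.0, 1.0, -0.013, 0.0]
contact_force: [-2.4, 0.4, 2.6]
gripper_width: 0.0
```

```bash
python3 kn.py b2
```

```text
t 6.52 [0.4862 0.0868 0.2348] [-1.9 -0.2  2.5]
px [331.  206.2] r 31.0 dark 30 f,s [-0.005 -0.23 ] knob own [-0.0008  0.0376  0.2487] world [0.5138 0.0871 0.2487]
```

View pics/b2.png

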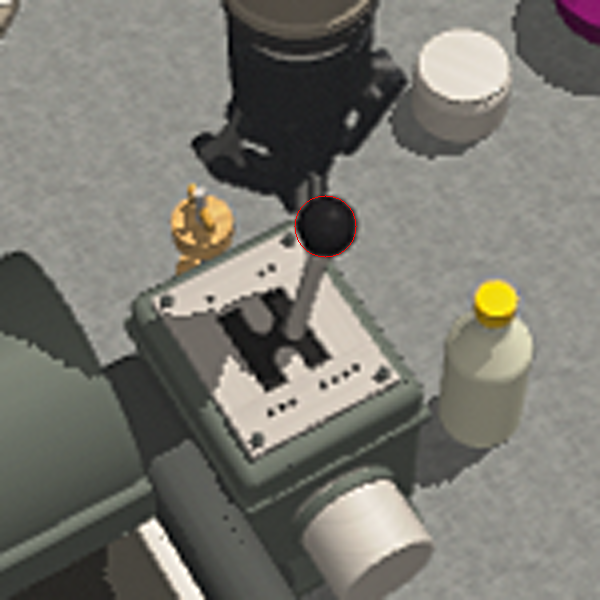

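f ≈ 0 now, with the stem at the crossbar. I'll step round to the left side of the knob.

Request:
{"name": "drive_tool", "arguments": {"increments": "-0.008 0 0 0; 0 0.022 0 0; 0 0.02 0 0; 0 0 0 0; 0.018 0 0 0; 0.018 0 0 0; 0 0 0 0; 0 -0.004 0 0; 0 -0.002 0 0; 0 0 0 0"}}

```text
t: 7.35
eef_pos: [0.5132, 0.1219, 0.2347]
tool_rot: [0.0, 1.0, -0.014, -0.0]
contact_force: [0.4, -0.0, -0.1]
gripper_width: -0.003
```

```bash
python3 kn.py b3
```

```text
t 7.4 [0.5133 0.1223 0.2348] [ 0.6 -0.8 -0.2]
px [331.  206.2] r 29.9 dark 23 f,s [-0.005 -0.23 ] knob own [-0.0008  0.0376  0.2487] world [0.5138 0.0871 0.2487]
```

View pics/b3.png

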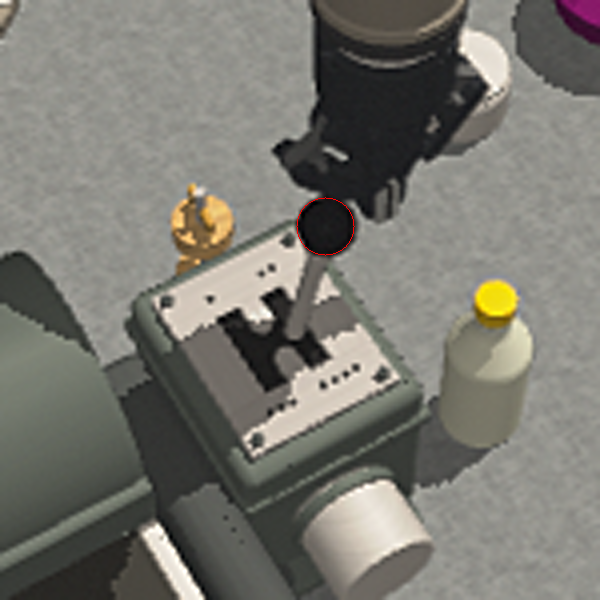

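Request:
{"name": "drive_tool", "arguments": {"increments": "0 -0.003 0 0; 0 -0.003 0 0; 0 -0.003 0 0; 0 -0.003 0 0; 0 -0.003 0 0; 0 0 0 0"}}

```text
t: 7.9
eef_pos: [0.5143, 0.1078, 0.2352]
tool_rot: [-0.0, 1.0, -0.013, 0.001]
contact_force: [0.1, 4.8, 2.8]
gripper_width: -0.003
```

```bash
python3 kn.py b4
```

```text
t 7.95 [0.5142 0.108  0.2351] [-0.6  3.3  3. ]
```

View pics/b4.png

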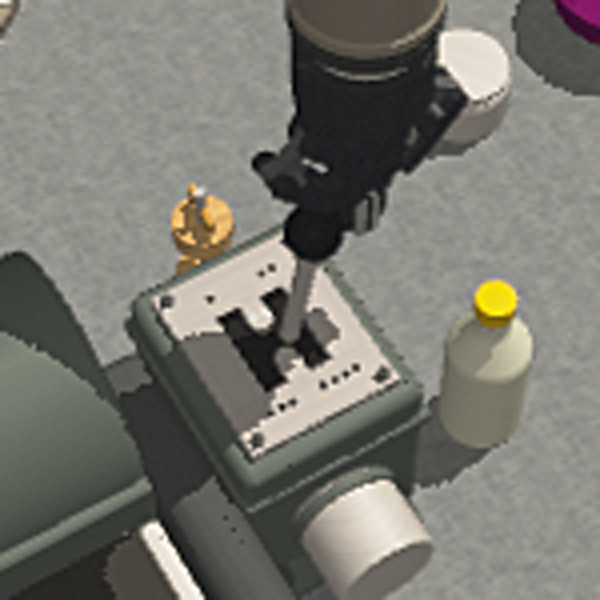

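The knob is at about (314,230) and moving right at 3-5 N. I'll go most of the way along the crossbar.

Request:
{"name": "drive_tool", "arguments": {"increments": "0 -0.005 0 0; 0 -0.005 0 0; 0 -0.005 0 0; 0 -0.005 0 0; 0 -0.005 0 0; 0 0 0 0"}}

```text
t: 8.45
eef_pos: [0.5138, 0.0811, 0.2346]
tool_rot: [0.001, 1.0, -0.014, -0.0]
contact_force: [0.3, 1.8, 1.4]
gripper_width: -0.004
```

```bash
python3 kn.py b5
```

```text
t 8.5 [0.5138 0.0817 0.2345] [1.  2.8 1.5]
```

View pics/b5.png

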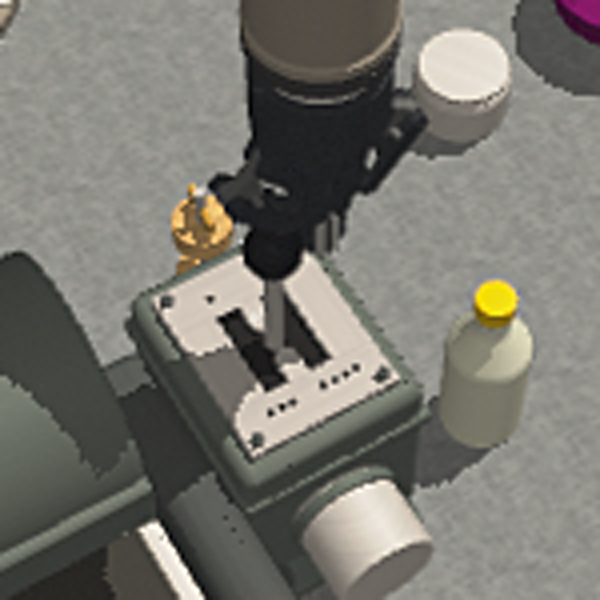

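The knob is at (273,250), about the middle of the crossbar, and the stem is in neutral. I'll keep pushing.

Request:
{"name": "drive_tool", "arguments": {"increments": "0 -0.005 0 0; 0 -0.005 0 0; -0.001 -0.005 0 0; 0 -0.005 0 0; 0 -0.005 0 0; 0 -0.005 0 0; 0 0 0 0; 0 0 0 0"}}

```text
t: 9.17
eef_pos: [0.5127, 0.0521, 0.2345]
tool_rot: [0.0, 1.0, -0.014, -0.0]
contact_force: [1.6, 0.0, 0.2]
gripper_width: 0.003
```

```bash
python3 kn.py b6;python3 - <<'E'
from h import *
P=(.5136,.0495,-.026)
for f in(-.04,0,.04):
  for s in (.18,.2,.225,.235): print(f,s,((proj("scene",toworld(knob(f,s),P))[0]-[249.5,149.5])*4-.5).round(0))
E
```

```text
t 9.22 [0.5127 0.0523 0.2345] [0.7 0.4 0.3]
-0.04 0.18 [217. 270.]
-0.04 0.2 [212. 273.]
-0.04 0.225 [206. 277.]
-0.04 0.235 [204. 278.]
0 0.18 [223. 278.]
0 0.2 [218. 281.]
0 0.225 [212. 285.]
0 0.235 [209. 287.]
0.04 0.18 [229. 287.]
0.04 0.2 [224. 290.]
0.04 0.225 [217. 294.]
0.04 0.235 [215. 295.]
```

View pics/b6.png

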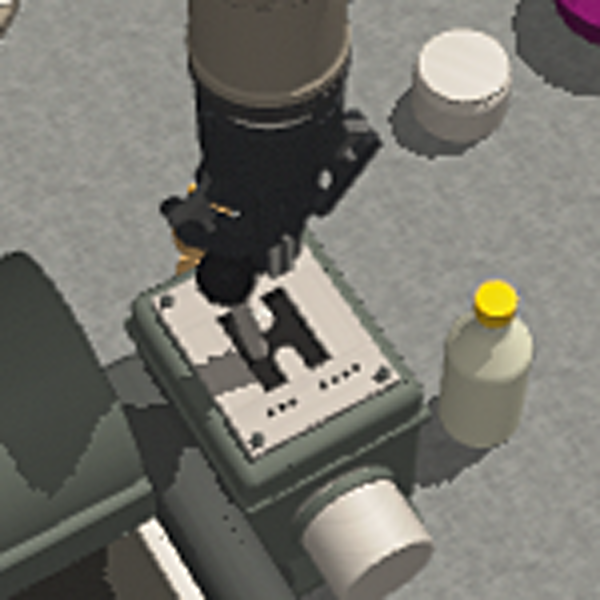

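The knob is at about (225,277), so s ≈ 0.175 with f ≈ 0. About 8 mm remain to the right leg, and I'll watch the force.

Request:
{"name": "drive_tool", "arguments": {"increments": "0 -0.003 0 0; 0 -0.003 0 0; 0 -0.002 0 0; 0 0 0 0; 0 0 0 0"}}

```text
t: 9.63
eef_pos: [0.5127, 0.0448, 0.2346]
tool_rot: [0.0, 1.0, -0.013, -0.0]
contact_force: [-0.5, 1.0, -0.7]
gripper_width: -0.002
```

```bash
python3 kn.py b7
```

```text
t 9.68 [0.5127 0.0449 0.2347] [ 0.5  1.7 -1.4]
px [303.8 221. ] r 28.6 dark 24 f,s [0.011 0.212] knob own [ 0.0018 -0.0348  0.2493] world [0.5145 0.0147 0.2493]
```

View pics/b7.png

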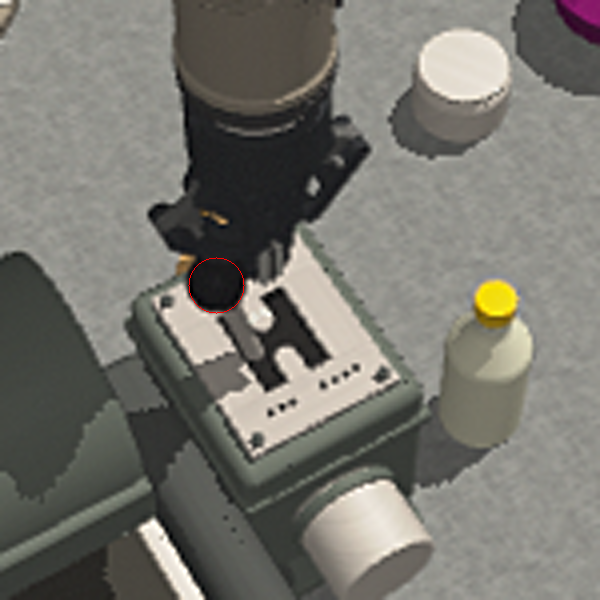

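s ≈ 0.212 and f ≈ 0.01. I'll nudge it 2 mm more, back off left, and circle to the far side of the knob.

Request:
{"name": "drive_tool", "arguments": {"increments": "0 -0.002 0 0; 0 0 0 0; 0 0.008 0 0; 0 0 0 0; 0.02 0 0 0; 0.022 0 0 0; 0 0 0 0; 0 -0.019 0 0; 0 -0.019 0 0; 0 0 0 0; 0 0 0 0"}}

```text
t: 10.6
eef_pos: [0.5547, 0.0117, 0.2347]
tool_rot: [0.0, 1.0, -0.014, -0.0]
contact_force: [0.1, -0.2, 0.7]
gripper_width: 0.004
```

```bash
python3 kn.py b8
```

```text
t 10.65 [0.5547 0.0129 0.2349] [0.7 0.5 0.5]
```

View pics/b8.png

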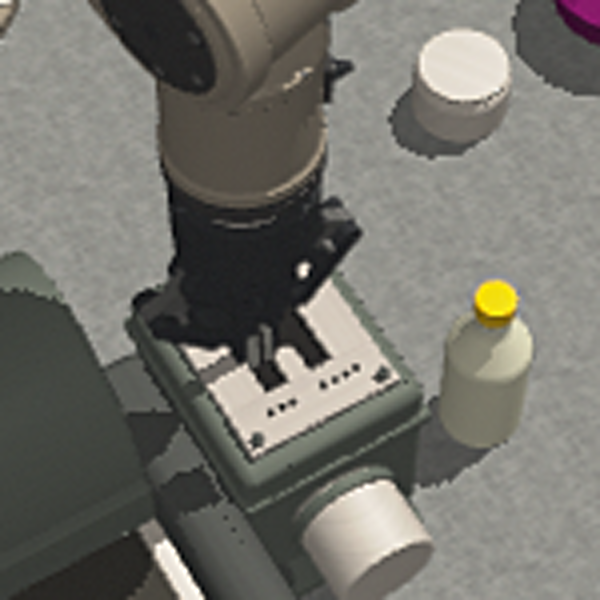

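The fingers are now on the far side of the knob, with the tip at about (260,365) and the knob hidden behind them. Contact should come at x ≈ 0.542 and home at x ≈ 0.492. I'll push toward the robot.

Request:
{"name": "drive_tool", "arguments": {"increments": "-0.004 0 0 0; -0.004 0 0 0; -0.004 0 0 0; -0.004 0 0 0; -0.004 0 0 0; -0.004 0 0 0; 0 0 0 0"}}

```text
t: 11.23
eef_pos: [0.5308, 0.0133, 0.2354]
tool_rot: [-0.0, 1.0, -0.013, 0.001]
contact_force: [2.7, 1.1, 1.7]
gripper_width: -0.001
```

```bash
python3 kn.py b9
```

```text
t 11.28 [0.531  0.0132 0.2353] [1.6 1.  0.6]
```

View pics/b9.png

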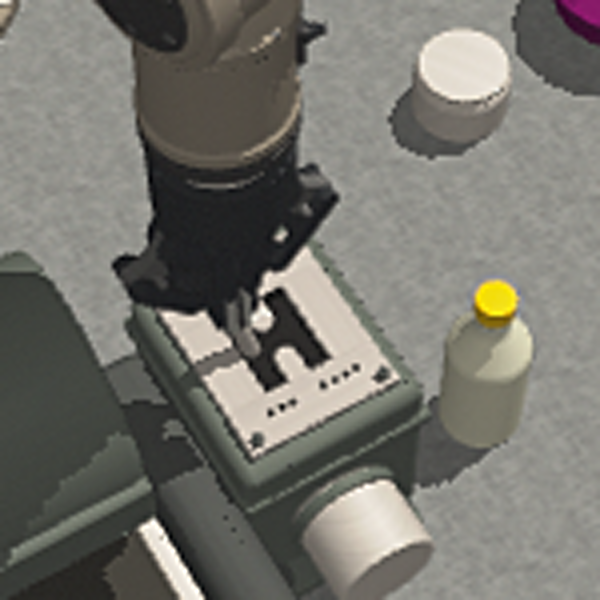

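The stem is at (248,345) in the right leg, moving with low force. I'll continue.

Request:
{"name": "drive_tool", "arguments": {"increments": "-0.004 0 0 0; -0.004 0 0 0; -0.004 0 0 0; -0.004 0.001 0 0; -0.004 0 0 0; -0.004 0 0 0; 0 0 0 0"}}

```text
t: 11.87
eef_pos: [0.5055, 0.0139, 0.2344]
tool_rot: [0.0, 1.0, -0.013, -0.001]
contact_force: [2.0, -0.1, 0.1]
gripper_width: 0.001
```

Request:
{"name": "drive_tool", "arguments": {"increments": "-0.004 0 0 0; -0.003 0 0 0; -0.002 0 0 0; -0.002 0 0 0; 0 0 0 0"}}

```text
t: 12.28
eef_pos: [0.4954, 0.0138, 0.2346]
tool_rot: [0.0, 1.0, -0.013, -0.0]
contact_force: [3.1, 0.5, -2.5]
gripper_width: -0.002
```

```bash
python3 kn.py c1
```

```text
t 12.33 [0.4956 0.0138 0.2347] [ 1.9 -0.  -2.4]
```

View pics/c1.png

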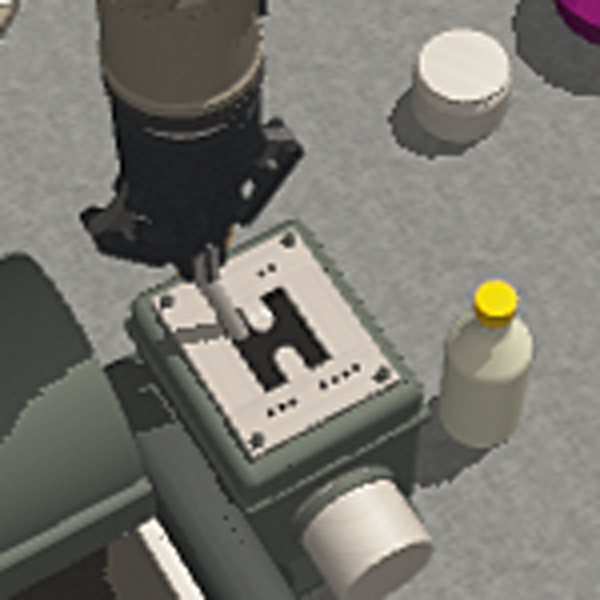

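Close to home. I'll take millimetre steps and watch for the cushion.

Request:
{"name": "drive_tool", "arguments": {"increments": "-0.002 0 0 0; -0.001 0 0 0; 0 0 0 0"}}

```text
t: 12.58
eef_pos: [0.4929, 0.0139, 0.2348]
tool_rot: [0.0, 1.0, -0.013, 0.0]
contact_force: [4.8, 0.7, -3.3]
gripper_width: -0.0
```

Request:
{"name": "drive_tool", "arguments": {"increments": "-0.001 0 0 0; 0 0 0 0"}}

```text
t: 12.75
eef_pos: [0.4922, 0.0139, 0.2349]
tool_rot: [-0.0, 1.0, -0.013, 0.0]
contact_force: [4.5, -0.1, -2.7]
gripper_width: -0.001
```

Request:
{"name": "drive_tool", "arguments": {"increments": "-0.001 0 0 0; 0 0 0 0"}}

```text
t: 12.92
eef_pos: [0.4916, 0.0139, 0.235]
tool_rot: [-0.0, 1.0, -0.013, 0.001]
contact_force: [5.4, 0.2, -3.2]
gripper_width: -0.005
```

Request:
{"name": "drive_tool", "arguments": {"increments": "-0.001 0 0 0; 0 0 0 0"}}

```text
t: 13.08
eef_pos: [0.491, 0.014, 0.235]
tool_rot: [-0.0, 1.0, -0.013, 0.001]
contact_force: [7.9, 0.0, -4.6]
gripper_width: -0.003
```

Request:
{"name": "drive_tool", "arguments": {"increments": "-0.001 0 0 0; 0 0 0 0; 0 0 0 0"}}

```text
t: 13.33
eef_pos: [0.4904, 0.014, 0.2351]
tool_rot: [-0.0, 1.0, -0.013, 0.002]
contact_force: [8.8, -0.6, -6.2]
gripper_width: 0.004
```

The force is climbing about 3 N per mm, so the lever is on the end cushion. I'll release by backing away, then up and to the left for a clear view.

Request:
{"name": "drive_tool", "arguments": {"increments": "0.005 0 0 0; 0.015 0 0 0; 0.015 0 0 0; 0 0 0 0; 0 0 0.03 0; 0 0 0.03 0; 0 0 0.03 0; 0 0 0.03 0; 0 0 0.03 0; 0 0.03 0.01 0; 0 0.03 0 0; 0 0.03 0 0"}}

```text
t: 14.33
eef_pos: [0.5229, 0.1046, 0.3958]
tool_rot: [0.0, 1.0, -0.014, 0.0]
contact_force: [-0.2, -0.0, -1.0]
gripper_width: -0.002
```

Request:
{"name": "drive_tool", "arguments": {"increments": "0 0.03 0 0; 0 0.03 0 0; 0 0.03 0 0; 0 0.03 0 0; 0 0.03 0 0; 0 0.03 0 0; 0 0.03 0 0; 0 0 0 0; 0 0 0 0"}}

```text
t: 15.08
eef_pos: [0.522, 0.3154, 0.3941]
tool_rot: [0.001, 1.0, -0.011, -0.001]
contact_force: [0.5, -1.0, -0.0]
gripper_width: 0.003
```

```bash
python3 kn.py c2; python3 snap.py c3
```

```text
t 15.13 [0.523  0.3136 0.3943] [ 1.7 -0.2 -0.6]
px [293.5 207.5] r 32.9 dark 23 f,s [-0.284  0.216] knob own [-0.0451 -0.0353  0.2427] world [0.4676 0.0154 0.2427]
15.2333 [0.524  0.3122 0.3946] [ 0.99 -0.56 -0.15]
```

View pics/c2.png

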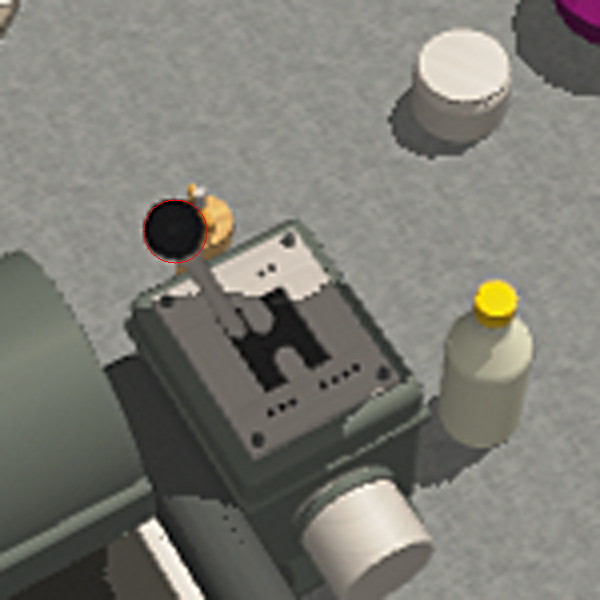

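View pics/c3.png

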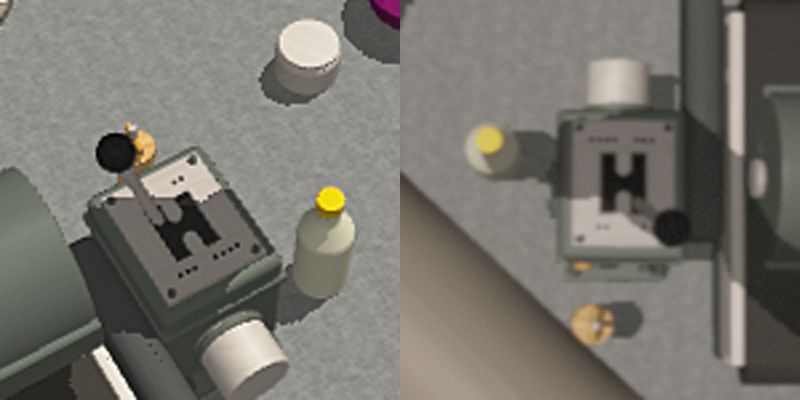

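```bash
python3 - <<'E'
from h import *
import cv2
from scipy.optimize import least_squares
out={}
for n,(x0,y0) in {"scene":(260,170),"top":(330,170)}.items():
    g=bot.read_camera(n)[y0:y0+70,x0:x0+70]
    b=cv2.resize(np.ascontiguousarray(g),None,fx=8,fy=8,interpolation=cv2.INTER_CUBIC).max(2)
    m=((b<48)*255).astype(np.uint8); m=cv2.morphologyEx(m,cv2.MORPH_OPEN,np.ones((61,61)) if n=="scene" else cv2.getStructuringElement(2,(61,61)))
    c=cv2.HoughCircles(cv2.GaussianBlur(b,(0,0),3),cv2.HOUGH_GRADIENT,1,400,param1=80,param2=10,minRadius=48,maxRadius=74)
    u=c[0,0]; out[n]=(u[:2]+.5)/8-.5+[x0,y0]; print(n,out[n],u[2]/8)
    v=cv2.cvtColor(b,cv2.COLOR_GRAY2BGR);cv2.circle(v,(int(u[0]),int(u[1])),int(u[2]),(0,0,255),1);cv2.imwrite(f"pics/d_{n}.png",v[:, :400]if 0 else cv2.resize(v,(390,390)))
cv2.imwrite("pics/d.png",np.hstack([cv2.imread("pics/d_scene.png"),cv2.imread("pics/d_top.png")]))
X=least_squares(lambda X:np.r_[proj("top",X)[0]-out["top"],proj("scene",X)[0]-out["scene"]],[.47,.02,.24]);print(X.x,X.fun)
R=least_squares(lambda q:np.r_[[ (proj(n,toworld(knob(q[0],q[1]),(.5136,.0495,-.026)))[0]-out[n]) for n in out]].ravel(),[-.3,.2]);print(R.x,R.fun)
E
```

```text
scene [293.125 207.   ] 7.6375Traceback (most recent call last):
  File "<stdin>", line 10, in <module>
TypeError: 'NoneType' object is not subscriptable
```

```bash
python3 - <<'E'
from h import *
import cv2
g=np.ascontiguousarray(bot.read_camera("top")[180:230,340:390,::-1]);cv2.imwrite("pics/e_top.png",np.clip(cv2.resize(g,None,fx=12,fy=12,interpolation=cv2.INTER_CUBIC).astype(float)*1.8,0,255).astype(np.uint8))
P=(.5136,.0495,-.026)
for f in(-.27,-.285,-.30,-.315): print(f,proj("scene",toworld(knob(f,.225),P)).round(1),((proj("top",toworld(knob(f,.225),P))-[339.5,179.5])*12-.5).round(0))
E
```

```text
-0.27 [[293.4 208.4]] [[325. 281.]]
-0.285 [[292.9 207.8]] [[325. 293.]]
-0.3 [[292.4 207.3]] [[324. 305.]]
-0.315 [[292.  206.7]] [[324. 316.]]
```

View pics/e_top.png

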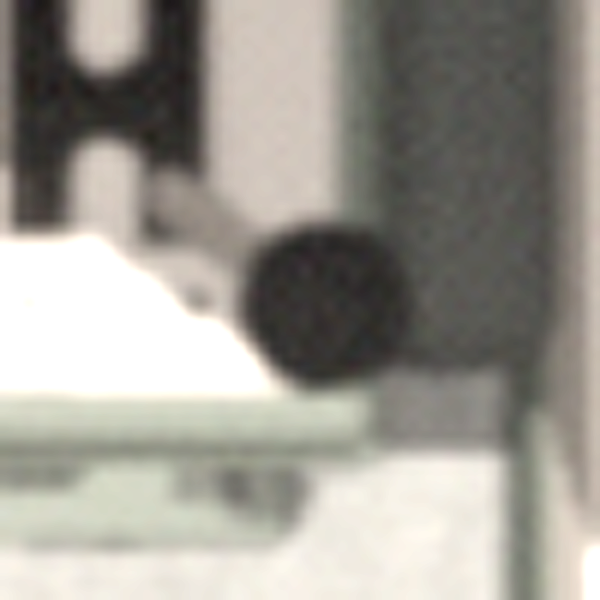

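In the top view the knob centre is at about (327,304), which matches the f ≈ -0.30 prediction of (324,305). The second scene reading, (293.1, 207.0), also fits -0.30, so the lever is home. The bottle and clamp haven't moved. Handing in.

```bash
python3 - <<'E'
from station import bot
print(bot.hand_in())
E
```

```text
the job is handed in; nothing more can be done
None
```

The drum sander's gear lever is home in the near right slot (single dot), and the job was handed in at about 15.5 s. I used shut fingertips and only pushed: out of the near left leg to neutral, right along the crossbar, then toward the robot.

- **Force:** The last push ran onto the end cushion and read about 9 N along the leg, roughly 11 N in all, before I let go. Sliding forces were mostly 2–5 N. My first touch was too high on the ball and put about 5–6 N straight up on the tool, so I backed off and went lower.
- **Far right slot:** The lever stayed out of it. The furthest it read toward that slot was about 0.01 rad, while it was at the right end of the crossbar. The arm then hid the knob while I moved round to its far side.
- **Final position:** After letting go, the top camera put the knob at a fore lean of about -0.30 rad, which is home. The scene camera agreed on a second reading, but its first gave about -0.284. I put that down to measurement error, because the top view and the cushion force both pointed to home.
- **Everything else:** The glue bottle and spool clamp looked unmoved in the closing pictures. I didn't check the bridge blank, bowl, wax tin or hammer one by one; the arm's path kept clear of them. The arm was about 0.27 m to the left and well above the gate, touching nothing.

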